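# Dock the vial rack in the free bay and log it

## Robot

A 6-joint arm with a two-finger parallel gripper is mounted at the origin on the work surface. World frame = base frame: x ahead of the robot, y to its left, z up, the work surface at z = 0. Lengths are in m, angles in rad, forces in N, time in s.
With the tool pointing down it reaches from about 0.35 to 0.975 m from the base axis. Payload 4.9 kg.
Tool frame: the origin (TCP) lies at the very end of the fingers, on their centre line; the grasp point (between the pads) lies 19 mm behind it; z points along the fingers, y is the line along which they close (so a half turn about z gives the same grasp; the last joint's range is limited). The gripper opens to 85 mm and grips with 20 to 120 N. Pads are 22 mm wide; open, the fingers measure 114 mm over their backs; the gripper's body (76 mm by 85 mm) begins 54 mm behind the grasp point. The pads swing forward as they close: fully open they stand 13 mm farther back than shut.
Start: joints at [-1.293, 0.053, 1.613, -0, 1.476, -0.119], TCP at [0.242, -0.576, 0.231] pointing down, gripper open.
Joint ranges: [-3.01, 3.01], [-1.01, 2.22], [0.06, 2.58], [-1.02, 4.17], [0.09, 2.62], [-3.14, 3.14]. Speed limits (rad/s): [2.57, 2.57, 3.14, 3.14, 3.14, 3.14].

## Interface

Orientations are given as a unit quaternion [w, x, y, z].
In Python, from plant import manip gives the robot as it stands.
- The arm moves only by the tool send_rows, never from a script. Its argument "increments" is a list of rows, each an object of numbers: "claw": the closure, from -1 (fully open) to 1 (shut); "dx", "dy", "dz": the shift along the tool's x, y, z in units of 0.5 m (1.0 is 0.5 m); "yaw": the turn about the tool's z in units of 1.5 rad (1.0 is 1.5 rad). A call has 1 to 20 rows; each row is the pose to reach, as a shift and turn from the pose commanded when the call began, along the tool's axes at that moment; what a row does not reach only later rows make up. A row lasts 1/8 s, in which the tool goes at most 62.5 mm and 10.7 degrees, less where a joint would pass 70% of its speed; a pose out of reach is approached as far as the arm can. A call with a number of a shift or a turn outside -1 to 1 is refused whole. A call with a gripper value outside its range is refused whole. The fingers move at their own pace and stop on an object; the grip force is fixed at half the most. Time passes only in rows, so rows that repeat a pose let the fingers close. It gives the time, the measured TCP pose, the force, the opening and the grip force at its end, in the units of the state.
- manip.state(): the state, without advancing time (a new reading comes with each control period).
- manip.grab_frame(name): name is "scene" or "side" or "wrist"; returns the picture (480x640x3 uint8, red, green, blue); there is no depth.
- manip.camera_params(name): a dict with "camera_matrix" (3x3 intrinsics, pixels), "k1" (the pictures are not rectified: a ray, as slopes to the right and down, at radius r is drawn at 1 + k1 r^2 times it, then the intrinsics apply), "extrinsics" (4x4, takes a point from world to camera coordinates); the wrist camera has in their place "tool_from_camera" (4x4, takes a point from camera to tool coordinates, whose origin is the TCP and whose axes are the flange's). Camera axes: x right, y down, z forward; pixel columns grow to the right and rows downward; lengths in m; the calibration is good to about 2 mm. A picture is of the moment at which its call begins: read the wrist's pose just before it. camera_params takes no time and is no camera call.
- manip.job_done(): hands the job in; it is judged then, once.
The state is a dict: "time": time; "joint_pos": joint angles; "joint_vel": joint speeds; "joint_efforts": joint torques, N m; "tool_pos": TCP position; "tool_rot": TCP orientation; "contact_force": force on the tool from outside, world axes, zero at the start; "ft_torque": the same for the moment, N m; "gripper_width": opening from 0.0 (shut) to 1.0 (fully open); "grasp_force": force on a finger pad.
Only numpy, scipy, OpenCV 4.12 (cv2) and the standard library are available. Lean on these libraries where they do the work, as an engineer would, in place of code of your own. Each camera call takes 0.05 s, during which the arm holds its last target. There are 200 camera calls.

## Task

One bay of the two-bay dock already holds the blue rack. Slide open the red gate of the empty bay, push the yellow vial rack straight into that bay, fully home against the stop, and slide the gate fully shut again. Then log it by squeezing the orange trigger of the clamped code reader all the way for a moment and letting go; keep the blue rack and the other gate as they are, and do not disturb the other things on the bench.

Things in the scene. Friction and masses are not known exactly. Their poses are not given: they have to be found in the camera images.
- dock: Fixed two-bay rack dock: rails and blue end stop, no floor. Origin on the bench, middle of the gate line (gates run at x=0); x points into the bays, y left. Bay centre lines y=+0.066 (left), -0.066 (right). Rails 12 mm wide at y=0, +-0.132, 30 mm high, noses flared, x=0.007 to 0.137; bays 120 mm wide. Stop face at x=0.125, 40 mm high. Gate tracks 6 mm high, out to |y|=0.255.
- yellow_rack: Yellow vial rack to be docked: 80 mm (its x) by 90 mm (its y), side walls 36 mm high, 12 vials with white caps up to z=56 mm; 0.2 to 0.45 kg, slides on the bench. Origin at the centre of its underside. Starts in front of the dock, turned up to 0.3 rad from the dock's axes. Fully home against the stop its centre is at dock x=0.085.
- blue_rack: Blue vial rack with black caps, same size as the yellow one, loose, standing in the bay that is taken (left or right, differs between starts). Origin at the centre of its underside. It must stay there.
- gate_left (a joint): How far the left (+y) bay's gate is slid to the left (+y of the dock), in m: 0 fully shut across the bay mouth, 0.124 fully open (end stop). Slides along the dock's y, stays where it is left (friction about 1.5 N). Starts 0 to 0.015.
- gate_right (a joint): How far the right (-y) bay's gate is slid to the right (-y of the dock), in m: 0 fully shut across the bay mouth, 0.124 fully open (end stop). Slides along the dock's y, stays where it is left (friction about 1.5 N). Starts 0 to 0.015.
- gate_left_post (a point): Top centre of the left gate's upright steel post (18 mm diameter, bare from z = 24 to 58 mm; can be pushed sideways or pinched from above). Moves with the gate: at dock (0, +0.066) shut, (0, +0.190) open. The red gate bar, centred on the post, is 112 mm long in dock y, 10 mm thick in x, z = 8 to 24 mm.
- gate_right_post (a point): Top centre of the right gate's upright steel post (18 mm diameter, bare from z = 24 to 58 mm; can be pushed sideways or pinched from above). Moves with the gate: at dock (0, -0.066) shut, (0, -0.190) open. The red gate bar, centred on the post, is 112 mm long in dock y, 10 mm thick in x, z = 8 to 24 mm.
- reader: Code reader (gun) clamped on its side in a fixed stand. Origin on the bench. Black grip: level bar along x, z=95 mm, 30 mm wide (y -0.015 to 0.015), 28 mm high, x=-0.083 (robot end) to 0.035. White head: x=0.033 to 0.095, y=-0.078 to 0.052, z 68 to 122 mm. Stand below: 12 mm plate x=-0.010 to 0.100, column at x=0.065. Orange trigger on the grip's -y side.
- trigger (a joint): Sprung orange trigger, rad: 0 released, 0.28 fully squeezed (stop). Level plate 75 mm long, 8 mm thick, z 84 to 106 mm, on a vertical hinge at reader (0.035, -0.0185), reaching towards the robot along the grip. At the squeeze point its outer face is at reader y about -0.042 released, -0.027 squeezed. Takes about 6 N there; springs back.
- squeeze_point (a point): Fixed point at reader (-0.020, -0.006, 0.095), axes of the reader: a gripper from above, closing along the reader's y, straddles grip and trigger here; it is midway between their outer faces when squeezed (42 mm apart). Opened beyond 82 mm, both fingers clear them.
- amber_bottle: Bystander: amber bottle with blue cap, 72 mm diameter, 150 mm tall; origin at centre of underside.
- beaker: Bystander: clear plastic beaker, 70 mm diameter, 85 mm tall; origin at centre of underside.
- dish_stack: Bystander: stack of shallow round dishes, 92 mm diameter, 34 mm high; origin at centre of underside.
- white_jar: Bystander: white plastic jar with blue cap, 76 mm diameter, 100 mm tall; origin at centre of underside.
- spatula: Bystander: spatula with black handle and flat steel blade, 170 mm long, lying on the bench.
Mind the look-alikes: they are no part of the job. Leave any green or turquoise look-alike of the blue_rack alone.

How it is judged:
By the outcome, as a careful person would: the job done as asked, in the order asked, and still so for the second after the job is handed in, with the robot touching nothing.
It also fails if it takes over 72 s, if anything falls off the work surface, if the arm or the gripper's body presses on something with over 40 N, if the wrist force passes 120 N, or if a joint passes its speed limit or range.

## Working session

There is one attempt and no reset: what is moved stays moved. The work goes in short steps, Python scripts to look and compute and a tool call to move; the robot and the scene stay as the last step left them, time stands still between calls to the robot, and variables do not carry over. Pictures are saved under pics/ and viewed, at most 10 in all, crops included, and the job is handed in when it is done.

Besides the shell and the picture viewer there is one more tool, called after "Call:" in YAML: its name, and indented under it one key for each argument. send_rows: Moves the arm, as the interface text tells. Shifts and turns lie within -1 to 1; 1 stands for 0.5 m of shift or 1.5 rad of turn. Its arguments: {"type":"object","properties":{"increments":{"type":"array","items":{"type":"object","properties":{"claw":{"type":"number"},"dx":{"type":"number"},"dy":{"type":"number"},"dz":{"type":"number"},"yaw":{"type":"number"}}}}},"required":["increments"]}

```bash
mkdir -p pics; ls; python3 - <<'E'
from plant import manip
import cv2
s=manip.state();print(s)
for n in("scene","side"):
    cv2.imwrite(f"pics/{n}0.png",manip.grab_frame(n)[:,:,::-1])
for n in("scene","side","wrist"):
    print(n,manip.camera_params(n))
E
```

```text
pics
{'time': 0.0, 'joint_pos': array([-1.29301835e+00,  5.33646101e-02,  1.61429771e+00,  1.61686471e-06,
        1.47602148e+00, -1.18997086e-01]), 'joint_vel': array([-7.03081700e-05, -9.33198330e-04,  2.90575194e-04,  1.23586135e-03,
       -4.61713259e-04, -3.01668579e-04]), 'joint_efforts': array([-2.50625862e-04, -3.93677938e+01, -3.70173740e+01, -1.41797859e-04,
        6.89102933e-03, -4.83153954e-06]), 'tool_pos': array([ 0.24135705, -0.57583323,  0.23005601]), 'tool_rot': array([-1.04234387e-03,  9.80385131e-01,  1.97088565e-01, -8.21191774e-05]), 'contact_force': array([-0.41835233, -0.65493556,  0.58770452]), 'ft_torque': array([-0.01639917,  0.04709284, -0.02023326]), 'grasp_force': 0.0, 'gripper_width': 0.9990277312546113}
scene {'camera_matrix': array([[583.15219186,   0.        , 309.95724486],
       [  0.        , 583.15219186, 234.80698684],
       [  0.        ,   0.        ,   1.        ]]), 'k1': -0.13466332030081046, 'extrinsics': array([[ 0.73735753,  0.6754845 ,  0.00495737, -0.38689821],
       [ 0.52832716, -0.57211685, -0.6273378 , -0.24606926],
       [-
[... 450 characters left out ...]
5971],
       [ 0.39913893, -0.56780385, -0.71992145,  1.12461336],
       [ 0.        ,  0.        ,  0.        ,  1.        ]])}
wrist {'camera_matrix': array([[397.07000686,   0.        , 313.18057243],
       [  0.        , 397.07000686, 235.7008992 ],
       [  0.        ,   0.        ,   1.        ]]), 'k1': -0.050974909484126314, 'tool_from_camera': array([[ 1.02478545e-03, -9.48473260e-01, -3.16855526e-01,
         8.15756342e-02],
       [ 9.99999318e-01,  7.94749678e-04,  8.55234980e-04,
         1.30573648e-04],
       [-5.59346683e-04, -3.16856186e-01,  9.48473428e-01,
        -1.42823987e-01],
       [ 0.00000000e+00,  0.00000000e+00,  0.00000000e+00,
         1.00000000e+00]])}
```

View pics/scene0.png

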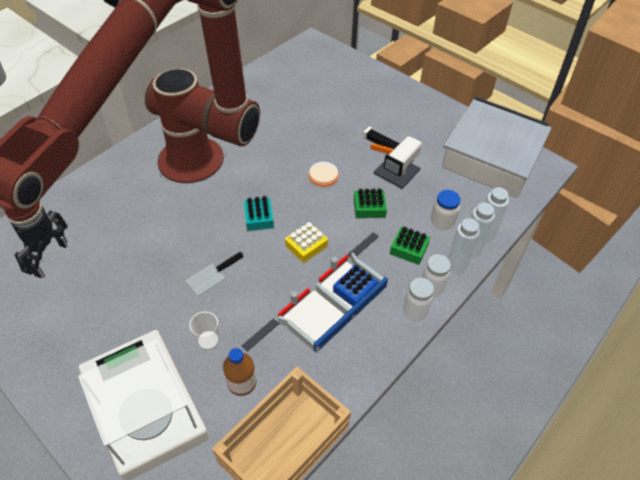

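View pics/side0.png

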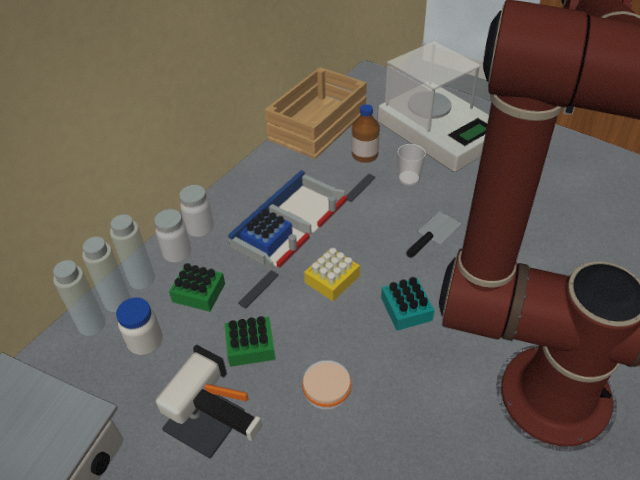

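The blue rack stands in the left bay, by the dock's far side at scene (356,285), so the right bay (310,315) is the empty one. The yellow rack is at scene (306,240) and the reader at (395,155). I'll enlarge the views next.

```bash
python3 - <<'E'
import cv2
a=cv2.imread("pics/scene0.png");b=cv2.imread("pics/side0.png")
cv2.imwrite("pics/c1.png",cv2.resize(a[215:355,235:395],None,fx=4.2,fy=4.2,interpolation=cv2.INTER_CUBIC))
cv2.imwrite("pics/c2.png",cv2.resize(b[160:310,220:390],None,fx=4,fy=4,interpolation=cv2.INTER_CUBIC))
c=cv2.resize(a[115:195,350:430],None,fx=5,fy=5,interpolation=cv2.INTER_CUBIC)
d=cv2.resize(b[335:465,145:275],(400,400),interpolation=cv2.INTER_CUBIC)
cv2.imwrite("pics/c3.png",cv2.hconcat([c,d]))
E
```

```text
(no output)
```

View pics/c1.png

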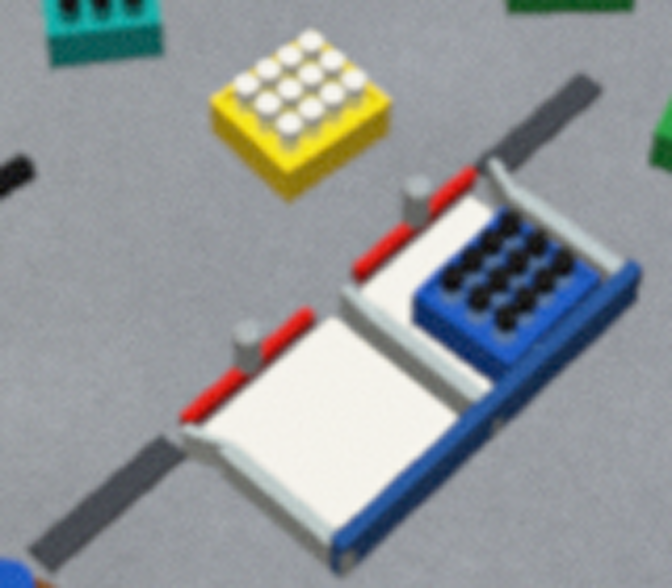

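View pics/c2.png

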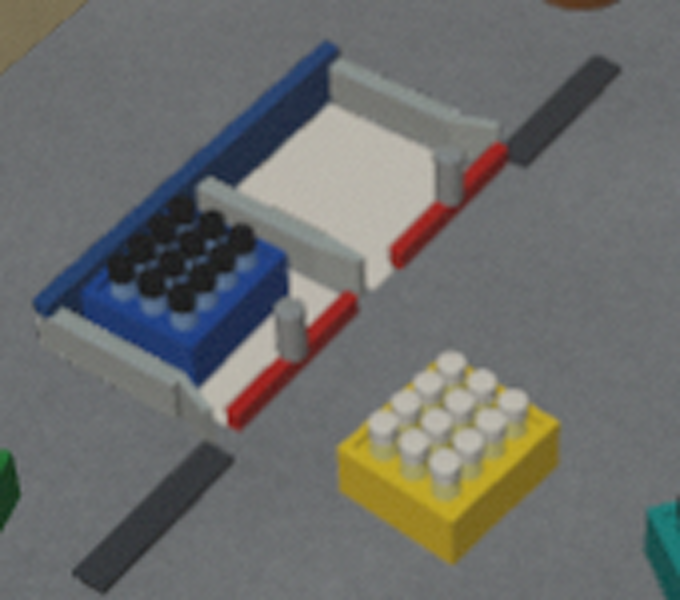

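View pics/c3.png

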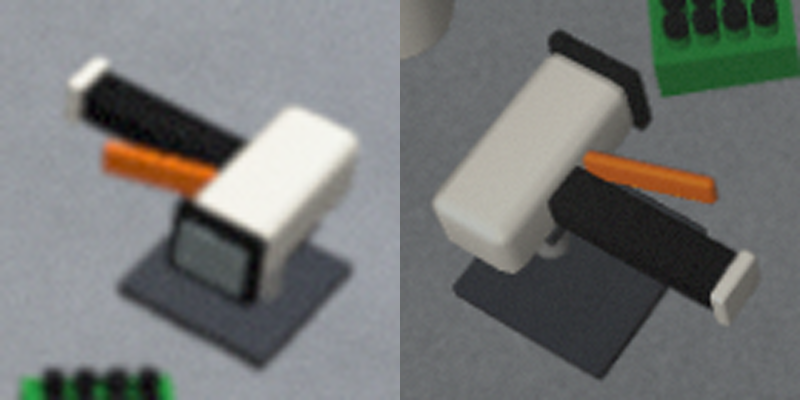

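The crops show all landmarks clearly: both gates nearly shut, posts at c1 (248,327) and (417,184), yellow rack corners, and the reader. Next I fit poses.

```bash
cat > h.py <<'E'
import numpy as np
from plant import manip
from scipy.optimize import least_squares
from scipy.spatial.transform import Rotation as R
def tool(s): 
    q=s["tool_rot"];T=np.eye(4);T[:3,:3]=R.from_quat([q[1],q[2],q[3],q[0]]).as_matrix();T[:3,3]=s["tool_pos"];return T
def ext(name,s=None):
    c=manip.camera_params(name)
    E=c["extrinsics"] if name!="wrist" else np.linalg.inv(tool(s)@c["tool_from_camera"])
    return c["camera_matrix"],c["k1"],E
def proj(cam,P):
    K,k,E=cam;p=E[:3,:3]@P+E[:3,3];u=p[:2]/p[2];u=u*(1+k*(u@u));return K[:2,:2]@u+K[:2,2]
def w(pose,p):
    c,s=np.cos(pose[2]),np.sin(pose[2]);return np.array([pose[0]+c*p[0]-s*p[1],pose[1]+s*p[0]+c*p[1],p[2]])
def fit(obs,x0,loss="soft_l1",show=True):
    "obs: (cam, pixel, func(params)->local point)"
    f=lambda x:np.concatenate([proj(c,w(x,l(x)))-px for c,px,l in obs])
    r=least_squares(f,x0,loss=loss,x_scale=[.01,.01,.02]+[.01]*(len(x0)-3))
    if show: print("pose",r.x.round(4),"\nres",f(r.x).round(1).reshape(-1,2).tolist())
    return r.x
E
cat > fit0.py <<'E'
from h import *
S,D=ext("scene"),ext("side")
c1=lambda x,y:np.array([235+(x+.5)/4.2-.5,215+(y+.5)/4.2-.5])
c2=lambda x,y:np.array([220+(x+.5)/4-.5,160+(y+.5)/4-.5])
c3=lambda x,y:np.array([350+(x+.5)/5-.5,115+(y+.5)/5-.5])
c4=lambda x,y:np.array([145+(x+.5)*.325-.5,335+(y+.5)*.325-.5])
L=lambda o,z:(lambda x:(0,.066+x[3]+o,z)); Rr=lambda o,z:(lambda x:(0,-.066-x[4]+o,z)); F=lambda *p:(lambda x:p)
o=[]
for cam,c,l in((S,c1,[(Rr(0,.058),248,327),(L(0,.058),417,184),(Rr(-.056,.024),187,412),(Rr(.056,.024),309,314),(L(-.056,.024),358,268),(L(.056,.024),472,173),(F(0,.255,.006),593,83),(F(0,-.255,.006),40,556)]),
 (D,c2,[(Rr(0,.058),451,153),(L(0,.058),291,303),(Rr(.056,.024),400,250),(Rr(-.056,.024),503,150),(L(-.056,.024),352,297),(L(.056,.024),234,412),(F(0,-.255,.006),608,62),(F(0,.255,.006),88,582)])):
    o+=[(cam,c(a,b),f) for f,a,b in l]
d=fit(o,[.7,0,0,.005,.005])
o=[]
for cam,c,l in((S,c1,[(-1,-1,.036,211,102),(1,-1,.036,290,170),(1,1,.036,391,100),(1,-1,0,291,200),(1,1,0,389,133)]),
 (D,c2,[(-1,-1,.036,559,425),(-1,1,.036,455,520),(1,1,.036,340,452),(-1,1,0,452,563),(1,1,0,341,487),(-1,-1,0,557,462)])):
    o+=[(cam,c(a,b),F(i*.04,j*.045,z)) for i,j,z,a,b in l]
y=fit(o,[.55,0,0])
o=[]
for cam,c,l in((S,c3,[(-.036,-.045,.095,107,157)]),
 (D,c4,[(.095,.052,.122,440,205),(.033,.052,.122,520,235),(.033,-.078,.122,632,100),(.095,-.078,.122,556,55),(-.036,-.045,.106,715,180)])):
    o+=[(cam,c(a,b),F(i,j,z)) for i,j,z,a,b in l]
o+=[(S,c3(118,288),lambda x:(-.01,x[3],.012)),(S,c3(262,360),lambda x:(.1,x[3],.012)),(S,c3(352,266),lambda x:(.1,x[4],.012))]
r=fit(o,[.5,.3,0,-.05,.05])
yr=y-d[:3];c,s=np.cos(d[2]),np.sin(d[2]);print("yellow in dock",c*yr[0]+s*yr[1],-s*yr[0]+c*yr[1],yr[2])
E
python3 fit0.py
```

```text
pose [ 0.6273 -0.0941 -0.0238  0.0074  0.0124] 
res [[-0.2, -0.1], [-0.2, -0.4], [-0.9, 0.2], [0.5, -2.7], [-0.8, -0.7], [-0.0, -2.2], [-0.2, -2.1], [-0.2, -0.6], [-0.4, -0.5], [-0.1, 0.6], [-1.4, -0.4], [-0.1, -2.2], [0.4, -2.1], [-0.5, -0.6], [0.0, -1.1], [-0.5, -0.6]]
pose [ 0.5164 -0.007  -0.1007] 
res [[-0.4, -1.2], [-0.2, -0.2], [0.0, -0.7], [-0.4, 0.5], [0.1, -0.6], [0.1, -1.7], [-0.5, -0.0], [-0.9, -1.4], [0.4, 0.0], [-0.4, 0.7], [0.2, -0.0]]
pose [ 0.3122  0.3076 -0.2806  0.1953  0.3057] 
res [[-62.8, -14.5], [-19.3, -15.8], [-22.6, -0.1], [1.2, -0.7], [2.5, -9.0], [-13.2, 16.7], [0.2, -41.8], [-9.0, -36.9], [-0.5, -29.7]]
yellow in dock -0.11299742522795571 0.0844456475998626 -0.07697545776166556
```

```bash
sed -i 's/^r=fit.*/r=fit(o,[.45,.35,0.1,-.05,.05])/' fit0.py; python3 fit0.py | sed -n 5,7p; python3 - <<'E'
from h import *
for n in("scene","side"):
  print(n,[proj(ext(n),np.array(p)).round() for p in((.4,.3,.1),(.5,.3,.1),(.4,.4,.1),(.5,.4,.1))])
E
```

```text
pose [ 0.3122  0.3076 -0.2806  0.1953  0.3057] 
res [[-62.8, -14.5], [-19.3, -15.8], [-22.6, -0.1], [1.2, -0.7], [2.5, -9.0], [-13.2, 16.7], [0.2, -41.8], [-9.0, -36.9], [-0.5, -29.7]]
yellow in dock -0.11299742522795571 0.0844456475998626 -0.07697545776166556
scene [array([347., 146.]), array([372., 162.]), array([367., 130.]), array([393., 145.])]
side [array([289., 384.]), array([243., 357.]), array([253., 428.]), array([207., 398.])]
```

```bash
sed -i 's/145+(x+.5)/145+(x-400+.5)/' fit0.py; python3 fit0.py | sed -n 5,7p; python3 - <<'E'
from h import *
print(R.from_matrix(tool(manip.state())[:3,:3]).as_matrix().round(3))
E
```

```text
pose [ 0.4759  0.4048  0.1196 -0.0626  0.0434] 
res [[-1.4, -0.7], [-8.2, -0.1], [-4.4, 6.0], [2.6, -9.9], [-1.6, -8.8], [0.4, -0.3], [-1.7, -0.8], [-0.1, -0.2], [-1.5, -1.0]]
yellow in dock -0.11299742522795571 0.0844456475998626 -0.07697545776166556
[[ 0.922  0.386 -0.001]
 [ 0.386 -0.922  0.002]
 [ 0.    -0.002 -1.   ]]
```

Call:
send_rows:
  increments:
    - {"dx": 0.25, "dy": -0.16, "dz": -0.04, "yaw": 0.07, "claw": -1}
    - {"dx": 0.5, "dy": -0.32, "dz": -0.04, "yaw": 0.14, "claw": -1}
    - {"dx": 0.75, "dy": -0.48, "dz": -0.04, "yaw": 0.21, "claw": -1}
    - {"dx": 0.99, "dy": -0.632, "dz": -0.04, "yaw": 0.28, "claw": -1}
    - {"dx": 0.99, "dy": -0.632, "dz": -0.04, "yaw": 0.28, "claw": -1}
    - {"dx": 0.99, "dy": -0.632, "dz": -0.04, "yaw": 0.28, "claw": -1}
    - {"dx": 0.99, "dy": -0.632, "dz": -0.04, "yaw": 0.28, "claw": -1}
    - {"dx": 0.99, "dy": -0.632, "dz": -0.04, "yaw": 0.28, "claw": -1}
    - {"dx": 0.99, "dy": -0.632, "dz": -0.04, "yaw": 0.28, "claw": -1}
    - {"dx": 0.99, "dy": -0.632, "dz": -0.04, "yaw": 0.28, "claw": -1}
    - {"dx": 0.99, "dy": -0.632, "dz": -0.04, "yaw": 0.28, "claw": -1}
    - {"dx": 0.99, "dy": -0.632, "dz": -0.04, "yaw": 0.28, "claw": -1}
    - {"dx": 0.99, "dy": -0.632, "dz": -0.04, "yaw": 0.28, "claw": -1}
    - {"dx": 0.99, "dy": -0.632, "dz": -0.04, "yaw": 0.28, "claw": -1}

```text
time: 1.85
tool_pos: [0.5756, -0.0946, 0.2514]
tool_rot: [0.0, 1.0, -0.012, 0.0]
contact_force: [1.0, -0.7, 0.1]
gripper_width: 1.001
grasp_force: 0.0
```

```bash
python3 - <<'E'
from h import *
import cv2,pickle
s=manip.state();im=manip.grab_frame("wrist")
pickle.dump(s,open("s1.pkl","wb"));print(s["time"],s["tool_pos"],tool(s)[:3,:3].round(4).tolist(),s["contact_force"])
cv2.imwrite("pics/w1.png",im[:,:,::-1])
cam=ext("wrist",s);d=[.6273,-.0941,-.0238]
for p in [(0,-.0784,.058),(0,.0734,.058),(0,.255,.006),(0,-.255,.006)]:print(p,proj(cam,w(d,p)))
E
```

```text
1.85 [ 0.57556815 -0.09459686  0.25137872] [[0.9997, -0.0247, 0.0001], [-0.0247, -0.9997, -0.0001], [0.0001, 0.0001, -1.0]] [ 0.98467676 -0.73913485  0.05928427]
(0, -0.0784, 0.058) [404.92622754 141.84457905]
(0, 0.0734, 0.058) [222.404713   141.83074104]
(0, 0.255, 0.006) [ 50.02121474 138.98332934]
(0, -0.255, 0.006) [571.99333408 138.9306754 ]
```

View pics/w1.png

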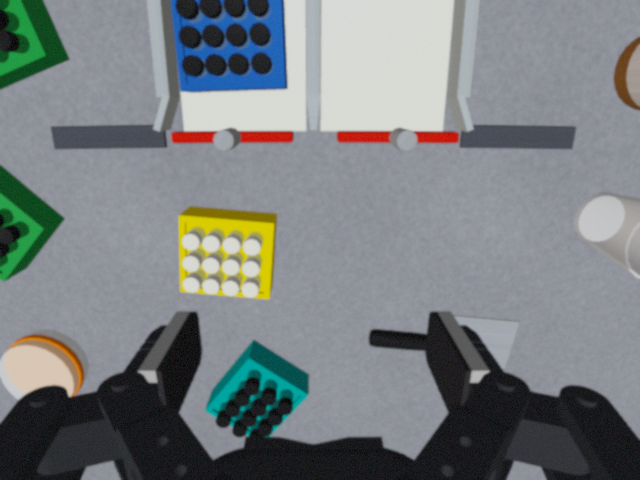

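The wrist view confirms the fit to within about 3 px: posts at (404,139) and (224,139), track ends at (52,137) and (575,137). The yellow rack is at (227,252). The spatula handle at (370–430,339) lies just behind the push lane, and the teal rack is at (258,385).

```bash
python3 - <<'E'
from h import *
import pickle
s=pickle.load(open("s1.pkl","rb"));cam=ext("wrist",s)
F=lambda *p:(lambda x:p)
L=lambda o,z:(lambda x:(0,.066+x[3]+o,z)); Rr=lambda o,z:(lambda x:(0,-.066-x[4]+o,z))
d=fit([(cam,np.array(p),f) for p,f in [((404.5,139),Rr(0,.058)),((226,139.5),L(0,.058)),((575,137),F(0,-.255,.006)),((52,137),F(0,.255,.006)),((337.5,137),Rr(.056,.024)),((458.5,137),Rr(-.056,.024)),((173,137),L(.056,.024)),((293,137),L(-.056,.024))]],[.63,-.095,-.024,.007,.012])
y=fit([(cam,np.array(p),F(*f)) for p,f in [((179,214),(.04,.045,.036)),((276,220),(.04,-.045,.036)),((270.5,299),(-.04,-.045,.036)),((179.5,294),(-.04,.045,.036))]],[.516,-.007,-.1])
def gnd(px,z):
    q=least_squares(lambda v:proj(cam,w(d,(v[0],v[1],z)))-px,[0,0]).x;return q.round(4)
for n,p,z in [("handle",(370,330),.015),("handle",(370,347),.015),("blade",(518,320),.002),("teal",(253,342),.036),("teal",(308,382),.036),("beaker",(580,210),.08),("bottle",(618,70),.07)]:print(n,gnd(p,z))
c,s=np.cos(d[2]),np.sin(d[2]);yr=y-d[:3];print("yellow in dock",c*yr[0]+s*yr[1],-s*yr[0]+c*yr[1],yr[2])
E
```

```text
pose [ 0.6289 -0.0967 -0.0235  0.0072  0.0106] 
res [[1.5, 0.7], [-0.5, 0.3], [-0.2, 0.1], [0.2, 0.2], [-1.2, -0.7], [-0.1, -0.1], [-0.5, -0.0], [1.7, -0.7]]
pose [ 0.5171 -0.0091 -0.11  ] 
res [[0.2, 0.4], [-1.3, 2.2], [-0.2, -0.7], [1.5, -3.0]]
handle [-0.2076 -0.0619]
handle [-0.2294 -0.063 ]
blade [-0.2042 -0.2333]
teal [-0.209   0.0637]
teal [-0.2599  0.0062]
beaker [-0.0541 -0.2228]
bottle [ 0.0571 -0.2389]
yellow in dock -0.11391410484349118 0.08496631688601851 -0.08652502179518329
```

```bash
python3 - <<'E'
from h import *
d=[.6289,-.0967,-.0235]
S,D=ext("scene"),ext("side")
for n,a,b,z in [("bottlecap",(236,354),(366,110),.147),("beaker rim",(204,322),(411,151),.085)]:
    q=least_squares(lambda v:np.r_[proj(S,w(d,(v[0],v[1],z)))-a,proj(D,w(d,(v[0],v[1],z)))-b],[0,-.25]);print(n,q.x,q.fun)
E
```

```text
bottlecap [ 0.06195779 -0.31743532] [ 0.0771488  -1.08678227 -0.11032926 -1.96264865]
beaker rim [-0.08319829 -0.29962229] [-0.07268464  0.24414648 -0.03433785  0.38132341]
```

Call:
send_rows:
  increments:
    - {"dx": 0.107, "dy": 0.155, "dz": 0.0, "claw": -1}
    - {"dx": 0.107, "dy": 0.155, "dz": 0.1, "claw": -1}
    - {"dx": 0.107, "dy": 0.155, "dz": 0.2, "claw": -1}
    - {"dx": 0.107, "dy": 0.155, "dz": 0.3, "claw": -1}
    - {"dx": 0.107, "dy": 0.155, "dz": 0.36, "claw": -1}
    - {"dx": 0.107, "dy": 0.155, "dz": 0.4, "claw": -1}
    - {"dx": 0.107, "dy": 0.155, "dz": 0.427, "claw": -1}
    - {"dx": 0.107, "dy": 0.155, "dz": 0.427, "claw": -1}
    - {"dx": 0.107, "dy": 0.155, "dz": 0.427, "claw": 0.2}
    - {"dx": 0.107, "dy": 0.155, "dz": 0.427, "claw": 0.5}
    - {"dx": 0.107, "dy": 0.155, "dz": 0.427, "claw": 1}
    - {"dx": 0.107, "dy": 0.155, "dz": 0.427, "claw": 1}
    - {"dx": 0.107, "dy": 0.155, "dz": 0.427, "claw": 1}
    - {"dx": 0.107, "dy": 0.155, "dz": 0.427, "claw": 1}

```text
invalid input
```

Call:
send_rows:
  increments:
    - {"dx": 0.107, "dy": 0.155, "dz": 0.01, "claw": -1}
    - {"dx": 0.107, "dy": 0.155, "dz": 0.1, "claw": -1}
    - {"dx": 0.107, "dy": 0.155, "dz": 0.2, "claw": -1}
    - {"dx": 0.107, "dy": 0.155, "dz": 0.3, "claw": -1}
    - {"dx": 0.107, "dy": 0.155, "dz": 0.36, "claw": -1}
    - {"dx": 0.107, "dy": 0.155, "dz": 0.4, "claw": -1}
    - {"dx": 0.107, "dy": 0.155, "dz": 0.427, "claw": -1}
    - {"dx": 0.107, "dy": 0.155, "dz": 0.427, "claw": -1}

```text
invalid input
```

Call:
send_rows:
  increments:
    - {"dx": 0.107, "dy": 0.155, "dz": 0.01, "yaw": 0, "claw": -1}
    - {"dx": 0.107, "dy": 0.155, "dz": 0.1, "yaw": 0, "claw": -1}
    - {"dx": 0.107, "dy": 0.155, "dz": 0.2, "yaw": 0, "claw": -1}
    - {"dx": 0.107, "dy": 0.155, "dz": 0.3, "yaw": 0, "claw": -1}
    - {"dx": 0.107, "dy": 0.155, "dz": 0.36, "yaw": 0, "claw": -1}
    - {"dx": 0.107, "dy": 0.155, "dz": 0.4, "yaw": 0, "claw": -1}
    - {"dx": 0.107, "dy": 0.155, "dz": 0.427, "yaw": 0, "claw": -1}
    - {"dx": 0.107, "dy": 0.155, "dz": 0.427, "yaw": 0, "claw": -1}
    - {"dx": 0.107, "dy": 0.155, "dz": 0.427, "yaw": 0, "claw": 0.2}
    - {"dx": 0.107, "dy": 0.155, "dz": 0.427, "yaw": 0, "claw": 0.5}
    - {"dx": 0.107, "dy": 0.155, "dz": 0.427, "yaw": 0, "claw": 1}
    - {"dx": 0.107, "dy": 0.155, "dz": 0.427, "yaw": 0, "claw": 1}
    - {"dx": 0.107, "dy": 0.155, "dz": 0.427, "yaw": 0, "claw": 1}

```text
time: 3.52
tool_pos: [0.628, -0.1726, 0.0386]
tool_rot: [0.0, 1.0, -0.012, 0.0]
contact_force: [-1.2, 1.0, 3.7]
gripper_width: 0.182
grasp_force: 58.5
```

Call:
send_rows:
  increments:
    - {"dx": 0, "dy": 0.03, "dz": 0, "yaw": 0, "claw": 1}
    - {"dx": 0, "dy": 0.07, "dz": 0, "yaw": 0, "claw": 1}
    - {"dx": 0, "dy": 0.11, "dz": 0, "yaw": 0, "claw": 1}
    - {"dx": 0, "dy": 0.15, "dz": 0, "yaw": 0, "claw": 1}
    - {"dx": 0, "dy": 0.19, "dz": 0, "yaw": 0, "claw": 1}
    - {"dx": 0, "dy": 0.21, "dz": 0, "yaw": 0, "claw": 1}
    - {"dx": 0, "dy": 0.22, "dz": 0, "yaw": 0, "claw": 1}
    - {"dx": 0, "dy": 0.224, "dz": 0, "yaw": 0, "claw": 1}
    - {"dx": 0, "dy": 0.224, "dz": 0, "yaw": 0, "claw": 1}

```text
time: 4.65
tool_pos: [0.6252, -0.2852, 0.0386]
tool_rot: [0.0, 1.0, -0.012, 0.0]
contact_force: [-1.5, 0.2, 6.1]
gripper_width: 0.186
grasp_force: 59.0
```

Call:
send_rows:
  increments:
    - {"dx": 0, "dy": 0.003, "dz": 0, "yaw": 0, "claw": 1}
    - {"dx": 0, "dy": 0.005, "dz": 0, "yaw": 0, "claw": 1}
    - {"dx": 0, "dy": 0.005, "dz": 0, "yaw": 0, "claw": 1}

```text
time: 5.03
tool_pos: [0.6251, -0.2858, 0.0386]
tool_rot: [-0.001, 1.0, -0.012, -0.0]
contact_force: [-1.7, 5.5, 8.0]
gripper_width: 0.186
grasp_force: 59.3
```

Call:
send_rows:
  increments:
    - {"dx": 0, "dy": 0, "dz": 0, "yaw": 0, "claw": -1}
    - {"dx": 0, "dy": 0, "dz": 0, "yaw": 0, "claw": -1}
    - {"dx": 0, "dy": 0, "dz": -0.02, "yaw": 0, "claw": -1}
    - {"dx": 0, "dy": 0, "dz": -0.12, "yaw": 0, "claw": -1}
    - {"dx": 0, "dy": 0, "dz": -0.22, "yaw": 0, "claw": 0}
    - {"dx": -0.04, "dy": -0.12, "dz": -0.22, "yaw": -0.1, "claw": 0}
    - {"dx": -0.08, "dy": -0.24, "dz": -0.22, "yaw": -0.22, "claw": 0}
    - {"dx": -0.12, "dy": -0.36, "dz": -0.22, "yaw": -0.34, "claw": 0}
    - {"dx": -0.16, "dy": -0.48, "dz": -0.22, "yaw": -0.46, "claw": 0}
    - {"dx": -0.2, "dy": -0.6, "dz": -0.22, "yaw": -0.58, "claw": 0}
    - {"dx": -0.22, "dy": -0.694, "dz": -0.22, "yaw": -0.7, "claw": 0}
    - {"dx": -0.22, "dy": -0.694, "dz": -0.22, "yaw": -0.82, "claw": 0}
    - {"dx": -0.22, "dy": -0.694, "dz": -0.22, "yaw": -0.94, "claw": 0}
    - {"dx": -0.22, "dy": -0.694, "dz": -0.22, "yaw": -1, "claw": 0}
    - {"dx": -0.22, "dy": -0.694, "dz": -0.22, "yaw": -1, "claw": 0}

```text
time: 6.9
tool_pos: [0.5233, 0.0625, 0.1485]
tool_rot: [0.0, 0.74, 0.673, 0.0]
contact_force: [0.7, -0.2, -0.2]
gripper_width: 0.498
grasp_force: 0.0
```

```bash
cat > st.py <<'E'
from h import *
d=[.6289,-.0967,-.0235]
s=manip.state();T=tool(s);a=T[:3,0];v=T[:2,3]-d[:2];c,n=np.cos(d[2]),np.sin(d[2])
print("t",s["time"],"dock xyz",(c*v[0]+n*v[1]).round(4),(-n*v[0]+c*v[1]).round(4),T[2,3].round(4),"yaw in dock",(np.arctan2(a[1],a[0])-d[2]).round(4),"tilt",T[:3,2].round(3),"F",s["contact_force"].round(1),"w",s["gripper_width"],"q",s["joint_pos"].round(2))
E
python3 st.py
```

```text
t 6.9 dock xyz -0.1093 0.1567 0.1485 yaw in dock 1.4991 tilt [ 0.001 -0.    -1.   ] F [ 0.7 -0.2 -0.2] w 0.49795012899622354 q [-0.02 -0.12  1.92 -0.    1.34  0.07]
```

Call:
send_rows:
  increments:
    - {"dx": 0, "dy": -0.009, "dz": 0.05, "yaw": -0.048, "claw": 0}
    - {"dx": 0, "dy": -0.009, "dz": 0.15, "yaw": -0.048, "claw": 0}
    - {"dx": 0, "dy": -0.009, "dz": 0.22, "yaw": -0.048, "claw": 0}
    - {"dx": 0, "dy": -0.009, "dz": 0.25, "yaw": -0.048, "claw": 0}
    - {"dx": 0, "dy": -0.009, "dz": 0.268, "yaw": -0.048, "claw": 0}
    - {"dx": 0, "dy": -0.009, "dz": 0.268, "yaw": -0.048, "claw": 0}

```text
time: 7.65
tool_pos: [0.5192, 0.063, 0.0145]
tool_rot: [0.0, 0.715, 0.699, 0.0]
contact_force: [0.4, 1.0, 0.0]
gripper_width: 0.496
grasp_force: 0.0
```

```bash
python3 st.py
```

```text
t 7.65 dock xyz -0.1134 0.1571 0.0145 yaw in dock 1.5719 tilt [ 0.001  0.    -1.   ] F [0.4 1.  0. ] w 0.49609505076122706 q [-0.02  0.05  2.    0.    1.08  0.  ]
```

Call:
send_rows:
  increments:
    - {"dx": -0.02, "dy": 0, "dz": 0, "yaw": 0, "claw": 0}
    - {"dx": -0.04, "dy": 0, "dz": 0, "yaw": 0, "claw": 0}
    - {"dx": -0.06, "dy": 0, "dz": 0, "yaw": 0, "claw": 0}
    - {"dx": -0.08, "dy": 0, "dz": 0, "yaw": 0, "claw": 0}
    - {"dx": -0.105, "dy": 0, "dz": 0, "yaw": 0, "claw": 0}
    - {"dx": -0.13, "dy": 0, "dz": 0, "yaw": 0, "claw": 0}
    - {"dx": -0.155, "dy": 0, "dz": 0, "yaw": 0, "claw": 0}
    - {"dx": -0.18, "dy": 0, "dz": 0, "yaw": 0, "claw": 0}
    - {"dx": -0.205, "dy": 0, "dz": 0, "yaw": 0, "claw": 0}
    - {"dx": -0.23, "dy": 0, "dz": 0, "yaw": 0, "claw": 0}
    - {"dx": -0.255, "dy": 0, "dz": 0, "yaw": 0, "claw": 0}
    - {"dx": -0.28, "dy": 0, "dz": 0, "yaw": 0, "claw": 0}
    - {"dx": -0.3, "dy": 0, "dz": 0, "yaw": 0, "claw": 0}
    - {"dx": -0.315, "dy": 0, "dz": 0, "yaw": 0, "claw": 0}
    - {"dx": -0.325, "dy": 0, "dz": 0, "yaw": 0, "claw": 0}
    - {"dx": -0.334, "dy": 0, "dz": 0, "yaw": 0, "claw": 0}
    - {"dx": -0.334, "dy": 0, "dz": 0, "yaw": 0, "claw": 0}

```text
time: 9.78
tool_pos: [0.5148, -0.1044, 0.0137]
tool_rot: [0.0, 0.715, 0.699, -0.0]
contact_force: [0.4, -0.5, -0.2]
gripper_width: 0.496
grasp_force: 0.0
```

```bash
python3 st.py
```

```text
t 9.775 dock xyz -0.1139 -0.0104 0.0137 yaw in dock 1.5724 tilt [-0.    -0.001 -1.   ] F [ 0.4 -0.5 -0.2] w 0.4961455573887619 q [-0.34  0.06  2.   -0.    1.08 -0.32]
```

Call:
send_rows:
  increments:
    - {"dx": 0.03, "dy": 0, "dz": 0, "yaw": 0, "claw": 0}
    - {"dx": 0.04, "dy": 0, "dz": -0.06, "yaw": 0, "claw": 0}
    - {"dx": 0.04, "dy": 0, "dz": -0.18, "yaw": 0.1, "claw": 0}
    - {"dx": 0, "dy": -0.06, "dz": -0.3, "yaw": 0.22, "claw": 0}
    - {"dx": -0.06, "dy": -0.132, "dz": -0.37, "yaw": 0.34, "claw": 0}
    - {"dx": -0.111, "dy": -0.132, "dz": -0.37, "yaw": 0.46, "claw": 0}
    - {"dx": -0.111, "dy": -0.132, "dz": -0.37, "yaw": 0.58, "claw": 0}
    - {"dx": -0.111, "dy": -0.132, "dz": -0.37, "yaw": 0.7, "claw": 0}
    - {"dx": -0.111, "dy": -0.132, "dz": -0.37, "yaw": 0.82, "claw": 0}
    - {"dx": -0.111, "dy": -0.132, "dz": -0.37, "yaw": 0.94, "claw": 0}
    - {"dx": -0.111, "dy": -0.132, "dz": -0.37, "yaw": 1, "claw": 0}
    - {"dx": -0.111, "dy": -0.132, "dz": -0.37, "yaw": 1, "claw": 0}

```text
time: 11.28
tool_pos: [0.4477, -0.1572, 0.1986]
tool_rot: [-0.0, 1.0, 0.025, -0.0]
contact_force: [-1.0, 0.1, -0.8]
gripper_width: 0.499
grasp_force: 0.0
```

```bash
python3 st.py; python3 - <<'E'
from h import *
import cv2,pickle
s=manip.state();im=manip.grab_frame("wrist");pickle.dump(s,open("s2.pkl","wb"))
cv2.imwrite("pics/w2.png",im[:,:,::-1])
E
```

```text
t 11.275 dock xyz -0.1798 -0.0648 0.1986 yaw in dock 0.0742 tilt [-0.  0. -1.] F [-1.   0.1 -0.8] w 0.49935753524004955 q [-0.49 -0.3   1.99 -0.    1.45  1.03]
```

View pics/w2.png

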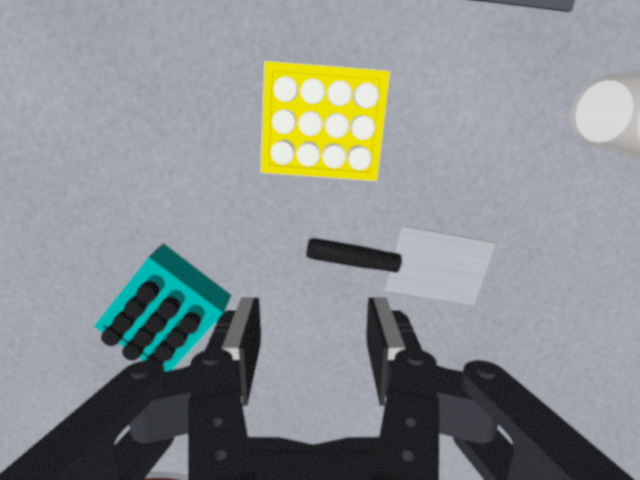

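The rack's top corners are at (265,62), (389,71), (379,181) and (261,172). The spatula handle's near edge is at about (310,240), so there is a lane for the fingers between them.

```bash
python3 - <<'E'
from h import *
import pickle
s=pickle.load(open("s2.pkl","rb"));cam=ext("wrist",s);d=[.6289,-.0967,-.0235]
F=lambda *p:(lambda x:p)
y=fit([(cam,np.array(p),F(*f)) for p,f in [((265,62),(.04,.045,.036)),((389,71),(.04,-.045,.036)),((379,181),(-.04,-.045,.036)),((261,173),(-.04,.045,.036))]],[.516,-.16,-.02])
c,n=np.cos(d[2]),np.sin(d[2]);yr=y-d;print("yellow in dock",c*yr[0]+n*yr[1],-n*yr[0]+c*yr[1],yr[2])
for p in[(310,238),(400,252)]:print(least_squares(lambda v:proj(cam,w(d,(v[0],v[1],.015)))-p,[0,0]).x)
E
```

```text
pose [ 0.5155 -0.1617 -0.0131] 
res [[-0.4, 0.1], [0.9, -0.0], [-1.5, -0.3], [0.6, 0.2]]
yellow in dock -0.11187566856885152 -0.06765589254144547 0.010372099159661204
[-0.20938629 -0.06457563]
[-0.21644192 -0.14458606]
```

Call:
send_rows:
  increments:
    - {"dx": 0.007, "dy": 0.006, "dz": 0.05, "yaw": 0.049, "claw": 0}
    - {"dx": 0.007, "dy": 0.006, "dz": 0.16, "yaw": 0.049, "claw": 0}
    - {"dx": 0.007, "dy": 0.006, "dz": 0.26, "yaw": 0.049, "claw": 0}
    - {"dx": 0.007, "dy": 0.006, "dz": 0.32, "yaw": 0.049, "claw": 0}
    - {"dx": 0.007, "dy": 0.006, "dz": 0.35, "yaw": 0.049, "claw": 0}
    - {"dx": 0.007, "dy": 0.006, "dz": 0.368, "yaw": 0.049, "claw": 0}
    - {"dx": 0.007, "dy": 0.006, "dz": 0.368, "yaw": 0.049, "claw": 0}

```text
time: 12.2
tool_pos: [0.4518, -0.161, 0.0153]
tool_rot: [0.0, 1.0, -0.012, 0.0]
contact_force: [-0.7, -0.3, -0.5]
gripper_width: 0.499
grasp_force: 0.0
```

```bash
python3 st.py
```

```text
t 12.2 dock xyz -0.1755 -0.0684 0.0153 yaw in dock -0.0008 tilt [ 0.001 -0.    -1.   ] F [-0.7 -0.3 -0.5] w 0.4986053794191351 q [-0.5  -0.05  2.11 -0.    1.08  1.1 ]
```

Call:
send_rows:
  increments:
    - {"dx": 0.02, "dy": 0, "dz": 0, "yaw": 0, "claw": 0}
    - {"dx": 0.04, "dy": 0, "dz": 0, "yaw": 0, "claw": 0}
    - {"dx": 0.065, "dy": 0, "dz": 0, "yaw": 0, "claw": 0}
    - {"dx": 0.09, "dy": 0, "dz": 0, "yaw": 0, "claw": 0}
    - {"dx": 0.115, "dy": 0, "dz": 0, "yaw": 0, "claw": 0}
    - {"dx": 0.14, "dy": 0, "dz": 0, "yaw": 0, "claw": 0}
    - {"dx": 0.165, "dy": 0, "dz": 0, "yaw": 0, "claw": 0}
    - {"dx": 0.19, "dy": 0, "dz": 0, "yaw": 0, "claw": 0}
    - {"dx": 0.215, "dy": 0, "dz": 0, "yaw": 0, "claw": 0}
    - {"dx": 0.24, "dy": 0, "dz": 0, "yaw": 0, "claw": 0}
    - {"dx": 0.265, "dy": 0, "dz": 0, "yaw": 0, "claw": 0}
    - {"dx": 0.29, "dy": 0, "dz": 0, "yaw": 0, "claw": 0}
    - {"dx": 0.315, "dy": 0, "dz": 0, "yaw": 0, "claw": 0}
    - {"dx": 0.34, "dy": 0, "dz": 0, "yaw": 0, "claw": 0}
    - {"dx": 0.36, "dy": 0, "dz": 0, "yaw": 0, "claw": 0}
    - {"dx": 0.375, "dy": 0, "dz": 0, "yaw": 0, "claw": 0}
    - {"dx": 0.39, "dy": 0, "dz": 0, "yaw": 0, "claw": 0}
    - {"dx": 0.4, "dy": 0, "dz": 0, "yaw": 0, "claw": 0}
    - {"dx": 0.405, "dy": 0, "dz": 0, "yaw": 0, "claw": 0}

```text
time: 14.58
tool_pos: [0.654, -0.1658, 0.0149]
tool_rot: [-0.0, 1.0, -0.012, -0.0]
contact_force: [-2.9, 0.7, 2.4]
gripper_width: 0.499
grasp_force: 1.3
```

```bash
python3 st.py
```

```text
t 14.575 dock xyz 0.0267 -0.0685 0.0149 yaw in dock -0.0012 tilt [-0.  0. -1.] F [-2.9  0.7  2.4] w 0.498842848864292 q [-0.36  0.37  1.63 -0.    1.14  1.24]
```

Call:
send_rows:
  increments:
    - {"dx": 0.005, "dy": 0, "dz": 0, "yaw": 0, "claw": 0}
    - {"dx": 0.01, "dy": 0, "dz": 0, "yaw": 0, "claw": 0}
    - {"dx": 0.013, "dy": 0, "dz": 0, "yaw": 0, "claw": 0}
    - {"dx": 0.013, "dy": 0, "dz": 0, "yaw": 0, "claw": 0}

```text
time: 15.08
tool_pos: [0.6606, -0.166, 0.0149]
tool_rot: [0.0, 1.0, -0.012, 0.0]
contact_force: [-2.2, -0.5, 0.0]
gripper_width: 0.499
grasp_force: 0.6
```

Call:
send_rows:
  increments:
    - {"dx": 0.003, "dy": 0, "dz": 0, "yaw": 0, "claw": 0}
    - {"dx": 0.003, "dy": 0, "dz": 0, "yaw": 0, "claw": 0}

```text
time: 15.32
tool_pos: [0.6606, -0.166, 0.0148]
tool_rot: [-0.0, 1.0, -0.012, -0.002]
contact_force: [-7.1, 0.5, 5.4]
gripper_width: 0.499
grasp_force: 3.5
```

```bash
python3 st.py
```

```text
t 15.325 dock xyz 0.0333 -0.0685 0.0148 yaw in dock -0.0011 tilt [-0.003  0.    -1.   ] F [-7.1  0.5  5.4] w 0.4988348531666103 q [-0.35  0.39  1.61 -0.    1.15  1.24]
```

Call:
send_rows:
  increments:
    - {"dx": 0.004, "dy": 0, "dz": 0, "yaw": 0, "claw": 0}
    - {"dx": 0.004, "dy": 0, "dz": 0, "yaw": 0, "claw": 0}

```text
time: 15.58
tool_pos: [0.6606, -0.166, 0.0147]
tool_rot: [-0.0, 1.0, -0.012, -0.004]
contact_force: [-14.4, 0.7, 9.8]
gripper_width: 0.498
grasp_force: 7.2
```

Call:
send_rows:
  increments:
    - {"dx": -0.02, "dy": 0, "dz": 0, "yaw": 0, "claw": 0}
    - {"dx": -0.04, "dy": 0, "dz": -0.01, "yaw": 0, "claw": 0}
    - {"dx": -0.04, "dy": 0, "dz": -0.12, "yaw": 0, "claw": 0}
    - {"dx": -0.04, "dy": 0, "dz": -0.24, "yaw": 0, "claw": -1}
    - {"dx": -0.074, "dy": 0.12, "dz": -0.24, "yaw": 0, "claw": -1}
    - {"dx": -0.074, "dy": 0.241, "dz": -0.24, "yaw": 0, "claw": -1}
    - {"dx": -0.074, "dy": 0.241, "dz": -0.24, "yaw": 0, "claw": -1}
    - {"dx": -0.074, "dy": 0.241, "dz": -0.16, "yaw": 0, "claw": -1}
    - {"dx": -0.074, "dy": 0.241, "dz": -0.09, "yaw": 0, "claw": -1}
    - {"dx": -0.074, "dy": 0.241, "dz": -0.06, "yaw": 0, "claw": -1}
    - {"dx": -0.074, "dy": 0.241, "dz": -0.047, "yaw": 0, "claw": -1}
    - {"dx": -0.074, "dy": 0.241, "dz": -0.047, "yaw": 0, "claw": 0}
    - {"dx": -0.074, "dy": 0.241, "dz": -0.047, "yaw": 0, "claw": 0.5}
    - {"dx": -0.074, "dy": 0.241, "dz": -0.047, "yaw": 0, "claw": 1}
    - {"dx": -0.074, "dy": 0.241, "dz": -0.047, "yaw": 0, "claw": 1}
    - {"dx": -0.074, "dy": 0.241, "dz": -0.047, "yaw": 0, "claw": 1}

```text
time: 17.58
tool_pos: [0.6243, -0.2857, 0.0394]
tool_rot: [0.0, 1.0, -0.012, 0.0]
contact_force: [-0.9, 1.5, 4.6]
gripper_width: 0.178
grasp_force: 58.6
```

```bash
python3 st.py
```

```text
t 17.575 dock xyz -0.0002 -0.189 0.0394 yaw in dock -0.0012 tilt [ 0.001 -0.    -1.   ] F [-0.9  1.5  4.6] w 0.17770334345569402 q [-0.54  0.37  1.59  0.    1.19  1.06]
```

Call:
send_rows:
  increments:
    - {"dx": 0, "dy": -0.03, "dz": 0, "yaw": 0, "claw": 1}
    - {"dx": 0, "dy": -0.07, "dz": 0, "yaw": 0, "claw": 1}
    - {"dx": 0, "dy": -0.11, "dz": 0, "yaw": 0, "claw": 1}
    - {"dx": 0, "dy": -0.15, "dz": 0, "yaw": 0, "claw": 1}
    - {"dx": 0, "dy": -0.19, "dz": 0, "yaw": 0, "claw": 1}
    - {"dx": 0, "dy": -0.22, "dz": 0, "yaw": 0, "claw": 1}
    - {"dx": 0, "dy": -0.235, "dz": 0, "yaw": 0, "claw": 1}
    - {"dx": 0, "dy": -0.243, "dz": 0, "yaw": 0, "claw": 1}
    - {"dx": 0, "dy": -0.243, "dz": 0, "yaw": 0, "claw": 1}

```text
time: 18.7
tool_pos: [0.6274, -0.1626, 0.0394]
tool_rot: [-0.0, 1.0, -0.012, 0.001]
contact_force: [-0.2, 1.4, 7.3]
gripper_width: 0.186
grasp_force: 59.5
```

Call:
send_rows:
  increments:
    - {"dx": 0, "dy": -0.003, "dz": 0, "yaw": 0, "claw": 1}
    - {"dx": 0, "dy": -0.006, "dz": 0, "yaw": 0, "claw": 1}
    - {"dx": 0, "dy": -0.009, "dz": 0, "yaw": 0, "claw": 1}
    - {"dx": 0, "dy": -0.009, "dz": 0, "yaw": 0, "claw": 1}

```text
time: 19.2
tool_pos: [0.6274, -0.1615, 0.0394]
tool_rot: [0.003, 1.0, -0.012, 0.001]
contact_force: [-1.0, -9.1, 4.4]
gripper_width: 0.183
grasp_force: 59.3
```

```bash
python3 st.py
```

```text
t 19.2 dock xyz 0.0 -0.0649 0.0394 yaw in dock -0.0004 tilt [ 0.002 -0.006 -1.   ] F [-1.  -9.1  4.4] w 0.18280248538889016 q [-0.36  0.29  1.69 -0.01  1.16  1.23]
```

Call:
send_rows:
  increments:
    - {"dx": 0, "dy": 0.003, "dz": 0, "yaw": 0, "claw": 1}
    - {"dx": 0, "dy": 0.003, "dz": 0, "yaw": 0, "claw": -1}
    - {"dx": 0, "dy": 0.003, "dz": 0, "yaw": 0, "claw": -1}
    - {"dx": 0, "dy": 0.003, "dz": -0.03, "yaw": 0, "claw": -1}
    - {"dx": 0, "dy": 0.003, "dz": -0.15, "yaw": 0, "claw": -1}
    - {"dx": 0, "dy": 0.003, "dz": -0.27, "yaw": 0, "claw": -1}
    - {"dx": 0, "dy": 0.003, "dz": -0.39, "yaw": 0, "claw": -1}
    - {"dx": 0, "dy": 0.003, "dz": -0.42, "yaw": 0, "claw": -1}
    - {"dx": 0, "dy": 0.003, "dz": -0.42, "yaw": 0, "claw": -1}

```text
time: 20.32
tool_pos: [0.6275, -0.1611, 0.2505]
tool_rot: [0.001, 1.0, -0.012, 0.002]
contact_force: [-0.1, 1.0, -0.8]
gripper_width: 0.999
grasp_force: 0.0
```

```bash
python3 st.py; python3 - <<'E'
from h import *
import cv2,pickle
s=manip.state();im=manip.grab_frame("wrist");pickle.dump(s,open("s3.pkl","wb"))
cv2.imwrite("pics/w3.png",im[:,:,::-1])
cam=ext("wrist",s);d=[.6289,-.0967,-.0235]
for p in [(0,-.066,.058),(0,.066+.0072,.058),(.125,-.111,.036),(.125,-.021,.036),(.045,-.111,.036),(.045,-.021,.036)]:print(p,proj(cam,w(d,p)).round(1))
E
```

```text
t 20.325 dock xyz 0.0002 -0.0644 0.2505 yaw in dock -0.0009 tilt [ 0.003 -0.001 -1.   ] F [-0.1  1.  -0.8] w 0.9990741511413315 q [-0.37  0.09  1.54  0.    1.51  1.23]
(0, -0.066, 0.058) [314.4 203.4]
(0, 0.0732, 0.058) [155.  203.7]
(0.125, -0.111, 0.036) [368.5  50.9]
(0.125, -0.021, 0.036) [260.2  50.8]
(0.045, -0.111, 0.036) [365.  148.2]
(0.045, -0.021, 0.036) [263.5 148.2]
```

View pics/w3.png

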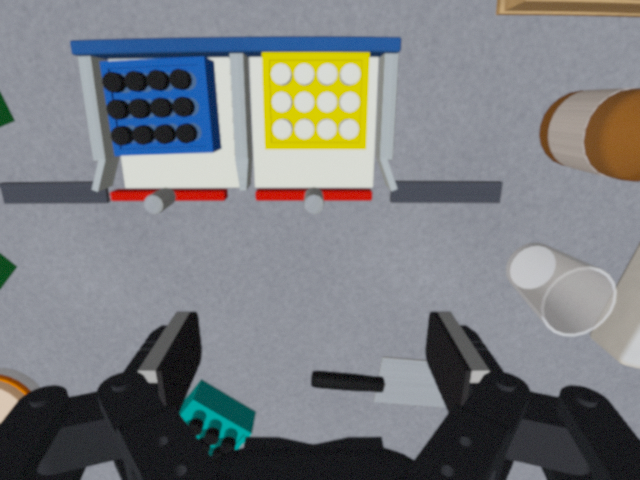

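The picture shows the yellow rack against the stop with its corners on the predicted pixels (264,52)–(366,148). The right gate is shut with its post at (314,203), and the blue rack and left gate look unchanged. Next is the reader.

Call:
send_rows:
  increments:
    - {"dx": -0.04, "dy": -0.1, "dz": -0.06, "yaw": -0.02, "claw": -1}
    - {"dx": -0.08, "dy": -0.21, "dz": -0.06, "yaw": -0.04, "claw": -1}
    - {"dx": -0.13, "dy": -0.32, "dz": -0.06, "yaw": -0.06, "claw": -1}
    - {"dx": -0.17, "dy": -0.43, "dz": -0.06, "yaw": -0.08, "claw": -1}
    - {"dx": -0.21, "dy": -0.54, "dz": -0.06, "yaw": -0.097, "claw": -1}
    - {"dx": -0.26, "dy": -0.65, "dz": -0.06, "yaw": -0.097, "claw": -1}
    - {"dx": -0.3, "dy": -0.76, "dz": -0.06, "yaw": -0.097, "claw": -1}
    - {"dx": -0.35, "dy": -0.87, "dz": -0.06, "yaw": -0.097, "claw": -1}
    - {"dx": -0.4, "dy": -1, "dz": -0.06, "yaw": -0.097, "claw": -1}
    - {"dx": -0.4, "dy": -1, "dz": -0.06, "yaw": -0.097, "claw": -1}
    - {"dx": -0.4, "dy": -1, "dz": -0.06, "yaw": -0.097, "claw": -1}
    - {"dx": -0.4, "dy": -1, "dz": -0.06, "yaw": -0.097, "claw": -1}
    - {"dx": -0.4, "dy": -1, "dz": -0.06, "yaw": -0.097, "claw": -1}

```text
time: 22.0
tool_pos: [0.4399, 0.3424, 0.278]
tool_rot: [0.0, 0.998, 0.059, -0.0]
contact_force: [0.2, 0.6, -0.7]
gripper_width: 1.002
grasp_force: 0.0
```

```bash
python3 - <<'E'
from h import *
import cv2,pickle
s=manip.state();im=manip.grab_frame("wrist");pickle.dump(s,open("s4.pkl","wb"))
print(s["time"],s["tool_pos"],tool(s)[:3,:3].round(4).tolist())
cv2.imwrite("pics/w4.png",im[:,:,::-1])
E
```

```text
22.0 [0.43988249 0.34244547 0.27797162] [[0.993, 0.1184, -0.0004], [0.1184, -0.993, -0.0004], [-0.0004, 0.0004, -1.0]]
```

View pics/w4.png

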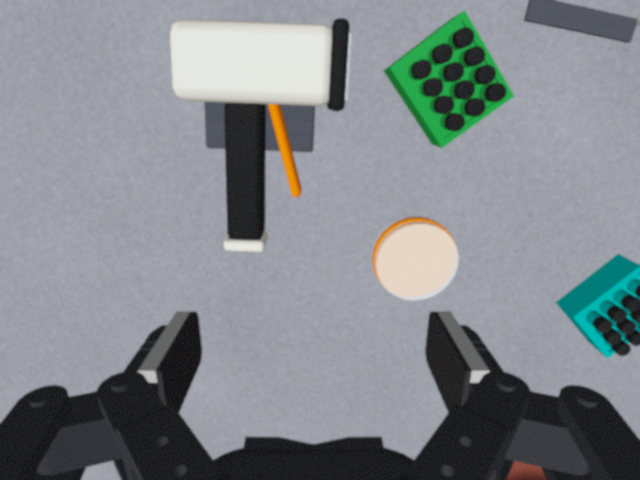

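The grip runs from (245,105) to (245,240) with its white end cap at row 251. The head's near edge is at row 104, its left end at column 172, and the trigger tip at (296,196).

```bash
cat > rd.py <<'E'
from h import *
import pickle
s=pickle.load(open("s4.pkl","rb"));cam=ext("wrist",s)
# (axis, value px, local point(s))
G=[((226,110),(0,.015,.109),0),((227.5,232),(-.07,.015,.109),0),((266,110),(0.03,-.015,.081),0),((264,232),(-.07,-.015,.081),0),
 ((0,104),(.033,0.03,.122),1),((0,22),(.095,0,.122),1),((171.5,0),(.06,.052,.11),0),((349,0),(.06,-.078,.122),0),((0,251),(-.083,0,.109),1),((296,0),(-.036,-.045,.106),0),((0,196),(-.036,-.045,.106),1)]
f=lambda x:np.array([proj(cam,w(x,l))[a]-p[a] for p,l,a in G])
r=least_squares(f,[.476,.405,.12],loss="soft_l1",x_scale=[.01,.01,.02]);print(r.x.round(4),f(r.x).round(1))
sq=w(r.x,(-.02,-.006,.095));T=tool(s);print("squeeze",sq.round(4),"tool delta/0.5",(T[:3,:3].T@(sq-T[:3,3])/.5).round(4),"yaw",np.arctan2(T[1,0],T[0,0]))
E
python3 rd.py
```

```text
[0.48   0.4022 0.0749] [ -2.9  -2.3   0.1   1.1   0.9 -10.2  -0.6   0.8  -0.2   2.9   1.6]
squeeze [0.4605 0.3947 0.095 ] tool delta/0.5 [ 0.0535 -0.099   0.3659] yaw 0.11864270902706155
```

Call:
send_rows:
  increments:
    - {"dx": 0.0535, "dy": -0.087, "dz": 0.02, "yaw": 0.027, "claw": -1}
    - {"dx": 0.0535, "dy": -0.087, "dz": 0.1, "yaw": 0.027, "claw": -1}
    - {"dx": 0.0535, "dy": -0.087, "dz": 0.19, "yaw": 0.027, "claw": -1}
    - {"dx": 0.0535, "dy": -0.087, "dz": 0.19, "yaw": 0.027, "claw": -1}

```text
time: 22.55
tool_pos: [0.4586, 0.3879, 0.1786]
tool_rot: [0.002, 0.999, 0.04, -0.004]
contact_force: [-0.3, 0.5, -0.4]
gripper_width: 1.0
grasp_force: 0.0
```

```bash
python3 - <<'E'
from h import *
import cv2
S,D=ext("scene"),ext("side")
s=manip.state();T=tool(s);print(s["time"],s["tool_pos"],np.arctan2(T[1,0],T[0,0]),s["contact_force"])
ims=[]
for n in("side","wrist"):
    im=manip.grab_frame(n)[:,:,::-1];ims.append(im)
a=cv2.resize(ims[0][320:480,120:280],(480,480),interpolation=cv2.INTER_CUBIC)
b=ims[1][100:420,160:480]
cv2.imwrite("pics/m1.png",cv2.hconcat([a,cv2.copyMakeBorder(b,0,160,0,0,cv2.BORDER_CONSTANT)]))
E
```

```text
22.55 [0.45858153 0.38789905 0.17856187] 0.07922346453658989 [-0.30069423  0.54234041 -0.41010427]
```

View pics/m1.png

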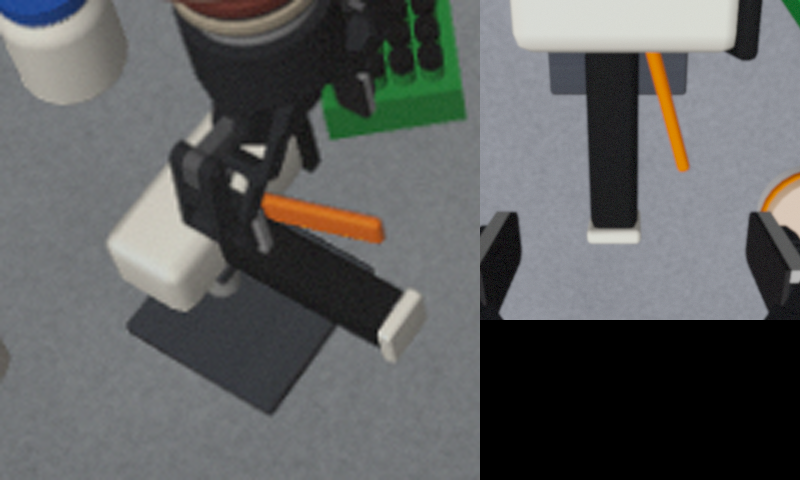

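The wrist view shows the grip at full-frame columns 266–318, its butt end at row 343, the head edge at row 152 and the trigger tip at (365,271). The tool is aligned with the grip. I'll refit at this closer range.

```bash
cat > rd2.py <<'E'
from h import *
s=manip.state();cam=ext("wrist",s)
G=[((266.5,158),(.03,.015,.109),0),((271,320),(-.07,.015,.109),0),((318,158),(0.03,-.015,.1),0),((317,315),(-.07,-.015,.1),0),
 ((0,152),(.033,0.03,.115),1),((0,343),(-.083,0,.1),1),((365,0),(-.036,-.045,.106),0),((0,271),(-.036,-.045,.106),1)]
f=lambda x:np.array([proj(cam,w(x,l))[a]-p[a] for p,l,a in G])
r=least_squares(f,[.476,.405,.12],loss="soft_l1",x_scale=[.01,.01,.02]);print(r.x.round(4),f(r.x).round(1))
T=tool(s)
for y in(-.006,-.012):
  sq=w(r.x,(-.02,y,.078));print("target",sq.round(4),"tool delta/0.5",(T[:3,:3].T@(sq-T[:3,3])/.5).round(4),"yaw",np.arctan2(T[1,0],T[0,0]))
E
python3 rd2.py
```

```text
[0.4823 0.4029 0.0652] [ -1.1  -2.    2.   -0.2   3.6 -11.2   2.4  -0.2]
target [0.4628 0.3956 0.078 ] tool delta/0.5 [ 0.0038 -0.0112  0.2129] yaw 0.07944340914476124
target [0.4632 0.3896 0.078 ] tool delta/0.5 [0.0036 0.0008 0.2129] yaw 0.07944340914476124
```

Call:
send_rows:
  increments:
    - {"dx": 0.003, "dy": 0.001, "dz": 0.06, "yaw": 0.006, "claw": -1}
    - {"dx": 0.003, "dy": 0.001, "dz": 0.12, "yaw": 0.006, "claw": -1}
    - {"dx": 0.003, "dy": 0.001, "dz": 0.17, "yaw": 0.006, "claw": -1}
    - {"dx": 0.003, "dy": 0.001, "dz": 0.2, "yaw": 0.006, "claw": -1}
    - {"dx": 0.003, "dy": 0.001, "dz": 0.21, "yaw": 0.006, "claw": -1}
    - {"dx": 0.003, "dy": -0.006, "dz": 0.21, "yaw": 0.006, "claw": -1}
    - {"dx": 0.003, "dy": -0.011, "dz": 0.21, "yaw": 0.006, "claw": -1}
    - {"dx": 0.003, "dy": -0.011, "dz": 0.21, "yaw": 0.006, "claw": -1}

```text
time: 23.65
tool_pos: [0.4621, 0.3963, 0.0793]
tool_rot: [-0.0, 0.999, 0.036, 0.001]
contact_force: [-0.1, 0.5, -1.1]
gripper_width: 1.0
grasp_force: 0.0
```

Call:
send_rows:
  increments:
    - {"dx": 0, "dy": 0, "dz": 0, "yaw": 0, "claw": -0.4}
    - {"dx": 0, "dy": 0, "dz": 0, "yaw": 0, "claw": -0.2}
    - {"dx": 0, "dy": 0, "dz": 0, "yaw": 0, "claw": 0}
    - {"dx": 0, "dy": 0, "dz": 0, "yaw": 0, "claw": 0.2}
    - {"dx": 0, "dy": 0, "dz": 0, "yaw": 0, "claw": 0.5}
    - {"dx": 0, "dy": 0, "dz": 0, "yaw": 0, "claw": 0.5}
    - {"dx": 0, "dy": 0, "dz": 0, "yaw": 0, "claw": 0.5}
    - {"dx": 0, "dy": 0, "dz": 0, "yaw": 0, "claw": 0.5}

```text
time: 24.65
tool_pos: [0.4616, 0.3962, 0.0789]
tool_rot: [-0.001, 0.999, 0.035, -0.0]
contact_force: [-3.3, -0.1, 5.8]
gripper_width: 0.458
grasp_force: 63.6
```

Call:
send_rows:
  increments:
    - {"dx": 0, "dy": 0, "dz": 0, "yaw": 0, "claw": 0.5}
    - {"dx": 0, "dy": 0, "dz": 0, "yaw": 0, "claw": -1}
    - {"dx": 0, "dy": 0, "dz": 0, "yaw": 0, "claw": -1}
    - {"dx": 0, "dy": 0.006, "dz": 0, "yaw": 0, "claw": -1}
    - {"dx": 0, "dy": 0.011, "dz": 0, "yaw": 0, "claw": -1}
    - {"dx": 0, "dy": 0.011, "dz": 0, "yaw": 0, "claw": -1}
    - {"dx": 0, "dy": 0.011, "dz": -0.04, "yaw": 0, "claw": -1}
    - {"dx": 0, "dy": 0.011, "dz": -0.12, "yaw": 0, "claw": -1}
    - {"dx": 0, "dy": 0.011, "dz": -0.24, "yaw": 0, "claw": -1}
    - {"dx": 0, "dy": 0.011, "dz": -0.34, "yaw": 0, "claw": -1}
    - {"dx": 0, "dy": 0.011, "dz": -0.34, "yaw": 0, "claw": -1}
    - {"dx": 0, "dy": 0.011, "dz": -0.34, "yaw": 0, "claw": -1}

```text
time: 26.15
tool_pos: [0.462, 0.3903, 0.2492]
tool_rot: [-0.0, 0.999, 0.036, 0.0]
contact_force: [-0.9, 0.2, -0.0]
gripper_width: 0.998
grasp_force: 0.0
```

```bash
python3 - <<'E'
from plant import manip
s=manip.state();print(s["time"],s["tool_pos"],s["contact_force"],s["gripper_width"])
print(manip.job_done())
E
```

```text
26.15 [0.4619911  0.39026608 0.24915506] [-8.72552444e-01  1.91930078e-01 -6.04856464e-04] 0.9977322644997526
the job is handed in; nothing more can be done
None
```

I pushed the yellow rack home in the right bay, slid that gate fully shut, squeezed and released the reader trigger, and handed the job in at 26 s; the last dock picture, taken before the trigger step, showed the blue rack and left gate unmoved.

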